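# Fish the test bar out of the gap with the cranked rod

### The job

A fired test bar has fallen into the narrow gap between the two small drawer cabinets, under the ledge at the rear. Take the cranked rod from its stand, reach over and behind the bar with it, feel gently for the gap's floor and rake the bar out until it lies wholly clear of the gap on the cabinets' front plate; then hang the rod back in its stand. Touch the bar only with the rod, never bear hard with the rod on the cabinets or the bar, and leave the jar and tile beside the work where they are.

Things in the scene. Friction and masses are not known exactly. Their poses are not given: they have to be found in the camera images.
- gap_mouth (a point): Middle of the gap's front opening, on the gap's floor. x points level into the gap (away from the robot), y across it, z up. Gap 24 mm wide, 120 mm deep along x, closed at its back, walls 112 mm high; open above for the first 72 mm, then roofed to the back, the roof's underside 100 mm above the floor. The flat floor plate goes on ahead of the mouth to x = -105 mm, 168 mm wide.
- cabinet: Fixed pair of small grey drawer cabinets, each 70 mm wide, 115 mm high, side by side with a narrow gap between, on one 3 mm dark steel base plate (its top is the gap's floor); a plywood ledge 3 mm thick lies across both tops at the rear. Origin on the bench, 60 mm behind the gap's mouth on the gap's centre line; axes as gap_mouth.
- bar_center (a point): Centre of the fallen bar, half-way up. x along its length, y across, z up.
- test_bar: The fallen bar: off-white fired clay, 60 mm long (x), 18 mm wide, 6 mm thick, 20 to 45 g, lying flat and loose on the gap's floor, lengthwise in the gap; its rear end is under the roof, 20 mm or more short of the gap's back. Origin at the centre of its underside.
- hook_grip (a point): Centre of the rod's upright wooden grip, 20 x 20 mm square, 70 mm long. z up, x the way the rod's foot points. The tip's axis is 50 mm ahead of the grip's axis (along x). The telescopic rod is stuck at an extension that differs each time and is not measured: the tip's end lies anywhere from 171 to 219 mm below this point, so the floor must be felt for with it.
- hook: The cranked rod, 190 g, hanging in the stand. Origin under its collar (40 x 40 x 6 mm), 41 mm below the grip's centre. Down from it a tube 12 mm thick, 45 mm long, then a round rod 8 mm thick, a level arm 50 mm forward (+x) and a round-ended tip turned down; the tip's end is 20 mm below the arm's underside, 28 mm below its top. The rod gives on a stiff spring, 6 N per mm up or down.
- stand_seat (a point): Where the grip's centre is when the rod hangs home. x is the way the hung rod's foot points; the slot between the arms is open toward -y. To leave, lift the rod 8 mm or more, then move it 50 mm or more along -y; the reverse to return, lowering it until the collar rests.
- stand: Fixed dark steel stand, foot 90 x 100 mm, 8 mm high. A post at +y (near face 28 mm from the seat's axis, 198 mm high) carries two level arms toward -y, 10 mm wide, 16 mm apart, tops 194 mm above the bench, ending at y = -27 mm with lips 3 mm high; the collar rests on them, the tube hangs between. Origin on the bench under the seat.
- tile_top: Glaze test tile, 72 x 48 x 8 mm, lying loose on top of the right-hand cabinet (bystander). Origin at the centre of its underside.
- jar_cobalt: Glaze jar with a screw lid, 61 mm across, 75 mm high, on the bench to the right of the cabinets (bystander). Origin at the centre of its underside.
There are look-alikes about, which are no part of the job. Of the things shaped like the test_bar, the white one is meant.

How it is judged:
On the way, in this order (a step that is already met when the one before it is completed fails the run):
1. the rod is taken out of its stand (distance between hook_grip and stand_seat above 0.08 m), for 0.1 s.
2. the bar has been raked wholly out of the gap onto the front plate (x of bar_center in the frame of gap_mouth between -0.095 and -0.032 m and y of bar_center in the frame of gap_mouth between -0.06 and 0.06 m and z of bar_center in the frame of gap_mouth below 0.015 m), for 0.2 s.
At the end, for the whole second after the job is handed in: The bar lies still on the front plate, wholly out of the gap (its centre 32 to 95 mm ahead of the mouth, within 60 mm of the gap's line, lying on the plate); the rod hangs upright and still in its stand, its grip within 15 mm of the seat (all of step 2 and linear speed of test_bar below 0.02 m/s and distance between hook_grip and stand_seat below 0.015 m and angle between hook_grip's own z axis and vertical below 0.15 rad and linear speed of hook below 0.03 m/s); the robot touches nothing.
It fails at once if the rod bears on the cabinets with more than 15 N (contact force between hook and cabinet above 15 N).
It fails at once if the rod bears on the bar with more than 15 N (contact force between hook and test_bar above 15 N).
It fails at once if the hand or arm touches the bar (contact force between any of the fingers, the arm and test_bar above 0.5 N).
It fails at once if the tile on the cabinet or the jar is moved by more than 25 mm (distance of any of tile_top, jar_cobalt from where it was at the start of the episode above 0.025 m).
It also fails if it takes over 61 s, if anything falls off the work surface, if the arm or the gripper's body presses on something with over 40 N, if the wrist force passes 120 N, or if a joint passes its speed limit or range.

### The arm

A 7-joint arm with a two-finger parallel gripper is mounted at the origin on the work surface; the furniture and walls round the work are solid. World frame = base frame: x ahead of the robot, y to its left, z up, the work surface at z = 0. Lengths are in m, angles in rad, forces in N, time in s.
With the tool pointing down it reaches from about 0.425 to 1.025 m from the base axis. Payload 9.4 kg.
Tool frame: the origin (TCP) lies on the centre line of the jaws, within the pads' length; the fingertips stand 11 mm ahead of it and the grasp point (between the pads) lies 8 mm behind it; z points along the fingers, y is the line along which they close (so a half turn about z gives the same grasp; the last joint's range is limited). The gripper opens to 85 mm and grips with 20 to 120 N. Pads are 22 mm wide; open, the fingers measure 114 mm over their backs; the gripper's body (76 mm by 85 mm) begins 54 mm behind the grasp point. The pads swing forward as they close: fully open they stand 13 mm farther back than shut.
Start: joints at [1.102, 0.599, -0.003, 1.599, 0.002, 0.943, -0.08], TCP at [0.277, -0.67, 0.242] pointing down, gripper open.
Joint ranges: [-2.57, 2.57], [-0.35, 1.97], [-1.29, 1.29], [0.11, 2.56], [-1.05, 4.19], [0.11, 1.86], [-2.63, 2.63]. Speed limits (rad/s): [2.22, 2.22, 3.01, 3.01, 3.14, 3.14, 3.14].

### API

Orientations are given as a unit quaternion [w, x, y, z].
In Python, from bench import read_state, read_camera, close_job, masks_of gives the robot as it stands. The module is installed in compiled form; this text tells all that it offers.
- The arm moves only by the tool step_arm, never from a script. Its argument "moves" is a list of rows, each a list of 5 numbers: the shift along the tool's x, y, z in mm, then the turn about the tool's z in degrees, then the finger opening in mm, from 0 to 85.4. A call has 1 to 12 rows; each row shifts and turns the commanded pose from where the row before left it, along the tool's axes as they then stand; what a row does not reach is not made up. A row lasts 1/8 s, in which the tool goes at most 62.5 mm and 10.7 degrees, less where a joint would pass 70% of its speed; a pose out of reach is approached as far as the arm can. A call with a gripper value outside its range is refused whole. The fingers move at their own pace and stop on an object; "squeeze" is the grip in N (left out, the last holds). Time passes only in rows, so rows that do not move let the fingers close. It gives the time, the measured TCP pose, the force, the opening and the grip force at its end, in the units of the state.
- read_state(): the state, without advancing time (a new reading comes with each control period).
- read_camera(name): name is "scene" or "top"; returns a dict with "img" (384x512x3 uint8, blue, green, red), "range_z" (384x512 float32, m along the optical axis (not along the pixel's ray), 0 where there is no reading), "camera_matrix" (3x3 intrinsics, pixels), "R" (3x3) and "t" (3): a world point X has camera coordinates R X + t. Camera axes: x right, y down, z forward; pixel columns grow to the right and rows downward; lengths in m; the calibration is good to about 2 mm. A picture is of the moment at which its call begins.
- close_job(): hands the job in; it is judged then, once.
Trained networks look in the newest picture that a camera, given by its name, has taken for a name from the list of things; names that differ only in an ending like _2 or _b are one class to them, and where a whole thing is asked for, a point or a joint stands for the part that bears it (a point fixed in the world has none). Each returns a list of dicts, best first, with "confidence" (0 to 1); they miss things now and then, are a little off and sometimes report something else, mostly with a low value. They report only what shows in the picture. A call takes as long as a camera call. They do not tell look-alikes from the thing itself.
- masks_of(query, camera): "mask" (384x512 bool, what is visible of it) and "pixel" ([column, row] in pixels, amid what is visible of it).
The state is a dict: "t": time; "joints": joint angles; "joint_velocities": joint speeds; "joint_efforts": joint torques, N m; "tcp_pos": TCP position; "tool_rot": TCP orientation; "ft_force": force on the tool from outside, world axes, zero at the start; "moment": the same for the moment, N m; "grip_width": finger opening in m; "finger_force": force on a finger pad.
Only numpy, scipy, OpenCV 4.12 (cv2) and the standard library are available. Lean on these libraries where they do the work, as an engineer would, in place of code of your own. Each camera call takes 0.05 s, during which the arm holds its last target. There are 200 camera calls.

## Working session

There is one attempt and no reset: what is moved stays moved. The work goes in short steps, Python scripts to look and compute and a tool call to move; the robot and the scene stay as the last step left them, time stands still between calls to the robot, and variables do not carry over. Pictures are saved under pics/ and viewed, at most 10 in all, crops included, and the job is handed in when it is done.

Besides the shell and the picture viewer there is one more tool, called after ">>>" as name(argument=value, ...) on one line, values as JSON. step_arm: Moves the arm, as the interface text tells. Its arguments: {"type":"object","properties":{"moves":{"type":"array"},"squeeze":{"type":"number"}},"required":["moves"]}

```bash
mkdir -p pics; cat > h.py <<'E'
import numpy as np, cv2
from bench import *
def pts(c,mask=None):
    z=c["range_z"]; v,u=np.nonzero((z>0)&(mask if mask is not None else True))
    K=c["camera_matrix"]; d=z[v,u]
    P=np.stack([(u-K[0,2])*d/K[0,0],(v-K[1,2])*d/K[1,1],d],1)
    return (P-c["t"])@c["R"], u, v
def proj(c,X):
    p=c["camera_matrix"]@(c["R"]@np.array(X)+c["t"]); return p[:2]/p[2]
E
python3 - <<'E'
from h import *
np.set_printoptions(precision=4,suppress=True)
s=read_state(); print(s["tcp_pos"],s["tool_rot"],s["t"])
for n in ["scene","top"]:
    c=read_camera(n); cv2.imwrite(f"pics/{n}0.png",c["img"]); np.savez(f"{n}0.npz",**c)
    print(n,c["R"],c["t"],c["camera_matrix"][0,0])
    for q in ["cabinet","test_bar","hook","hook_grip","stand","tile_top","jar_cobalt"]:
        for m in masks_of(q,n)[:3]:
            P,_,_=pts(c,m["mask"]); print(q,round(m["confidence"],2),m["pixel"],m["mask"].sum(),np.median(P,0) if len(P) else "", P.min(0) if len(P) else "",P.max(0) if len(P) else "")
E
```

```text
[ 0.2767 -0.6697  0.2414] [-0.0007  0.9809  0.1947 -0.0002] 0.0
scene [[-0.8828 -0.4693 -0.0182]
 [-0.29    0.5753 -0.7648]
 [ 0.3694 -0.6699 -0.644 ]] [0.4708 0.2755 1.1553] 454.00975378488477
cabinet 0.79 [260.7, 221.0] 4614 [0.5014 0.0138 0.0565] [ 0.3836 -0.9838 -0.8015] [1.2149 0.2567 0.2665]
test_bar 0.67 [247.2, 269.4] 116 [0.4807 0.146  0.0062] [ 0.4558  0.1284 -0.0005] [0.5127 0.1628 0.0095]
test_bar 0.65 [179.6, 300.9] 159 [0.5932 0.3194 0.0063] [ 0.5642  0.3025 -0.0004] [0.6254 0.3349 0.0108]
test_bar 0.46 [290.7, 196.5] 11 [ 0.4904 -0.1727  0.0038] [ 0.4837 -0.1772  0.0009] [ 0.5028 -0.1671  0.0065]
hook 0.72 [218.5, 248.0] 420 [0.4735 0.2741 0.2186] [ 0.4595  0.09   -0.0007] [0.585  0.2967 0.2735]
hook_grip 0.62 [219.8, 245.6] 498 [0.4743 0.2735 0.2158] [ 0.4576  0.09   -0.0007] [0.6132 0.2871 0.2735]
stand 0.8 [219.0, 294.5] 1780 [0.4717 0.3047 0.029 ] [0.4339 0.2254 0.0002] [0.5263 0.3272 0.2015]
top [[-0.0141 -0.9997 -0.0179]
 [-0.9958  0.0156 -0.0905]
 [ 0.0907  0.0165 -0.9957]] [0.0527 0.5434 1.1288] 439.0154283981023
cabinet 0.66 [271.9, 204.2] 5299 [ 0.4983 -0.009
[... 314 characters left out ...]
27 -0.0234  0.0096] [ 0.5161 -0.0345  0.0012] [ 0.5702 -0.0122  0.015 ]
hook 0.72 [151.2, 214.8] 442 [0.479  0.263  0.2014] [0.4588 0.2467 0.0016] [0.5284 0.2898 0.2745]
hook 0.63 [168.8, 220.4] 1102 [0.4676 0.2653 0.0088] [ 0.43    0.2269 -0.0038] [0.5216 0.3314 0.2681]
hook_grip 0.72 [155.3, 216.4] 455 [0.4789 0.2631 0.2012] [0.4588 0.2464 0.0016] [0.5284 0.3212 0.2745]
hook_grip 0.26 [277.0, 188.1] 135 [ 0.5425 -0.0233  0.0096] [ 0.5161 -0.0318  0.0025] [ 0.5702 -0.0122  0.015 ]
hook_grip 0.2 [298.2, 199.1] 614 [ 0.5103 -0.0689  0.1242] [ 0.4743 -0.093   0.0026] [ 0.5469 -0.0436  0.13  ]
stand 0.89 [170.6, 219.1] 1029 [0.4676 0.2653 0.0088] [ 0.4326  0.2269 -0.0005] [0.5216 0.3314 0.2681]
```

```bash
python3 - <<'E'
from h import *
for n,(a,b,w,h) in {"top":(120,110,250,170),"scene":(150,150,200,190)}.items():
    im=cv2.imread(f"pics/{n}0.png")[b:b+h,a:a+w]; cv2.imwrite(f"pics/{n}c.png",cv2.resize(im,None,fx=3,fy=3,interpolation=cv2.INTER_CUBIC))
E
```

```text
(no output)
```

View pics/topc.png

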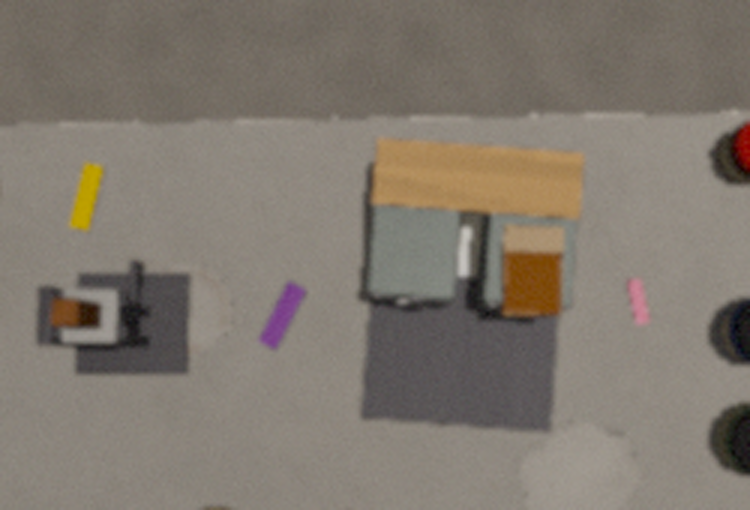

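View pics/scenec.png

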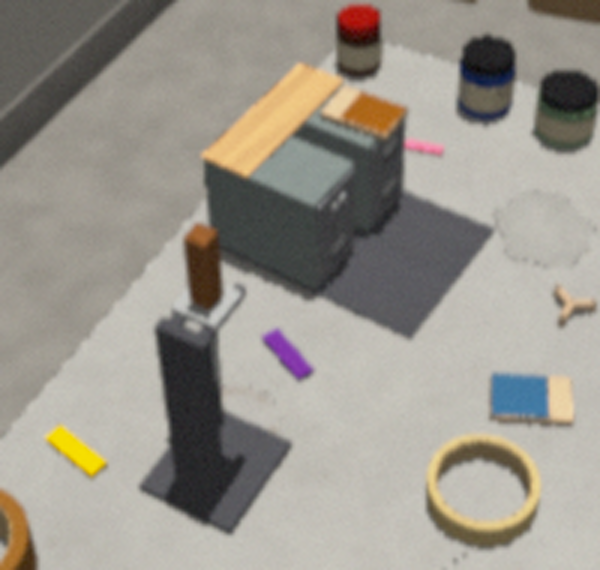

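```bash
cat >> h.py <<'E'
def load(n): return dict(np.load(n+"0.npz"))
def onplane(c,u,v,z):
    K=c["camera_matrix"]; r=np.stack([(u-K[0,2])/K[0,0],(v-K[1,2])/K[1,1],np.ones(len(u))],1)@c["R"]
    o=-c["R"].T@c["t"]; return o+r*((z-o[2])/r[:,2])[:,None]
def rect(c,m,z,name):
    n,l,st,_=cv2.connectedComponentsWithStats(m.astype(np.uint8)); k=1+np.argmax(st[1:,4])
    v,u=np.nonzero(l==k); P=onplane(c,u.astype(float),v.astype(float),z)
    (cx,cy),(w,h),a=cv2.minAreaRect((P[:,:2]*1000).astype(np.float32))
    print(name,"n",len(u),"c",round(cx,1),round(cy,1),"size",round(w,1),round(h,1),"ang",round(a,2),"mean",(P.mean(0)*1000).round(1))
    return l==k
E
python3 - <<'E'
from h import *
c=load("top"); I=c["img"].astype(int); b,g,r=I[...,0],I[...,1],I[...,2]
z=c["range_z"]; P=np.zeros(z.shape+(3,)); p,u,v=pts(c); P[v,u]=p
V,U=np.mgrid[:384,:512]
reg=lambda x0,x1,y0,y1:(U>=x0)&(U<x1)&(V>=y0)&(V<y1)
dark=I.max(2)<105
pl=rect(c,dark&reg(235,310,210,260),.003,"plate")
ledge=rect(c,(r>b+50)&reg(235,325,150,184),.118,"ledge")
print("ledge z",np.median(P[ledge],0))
st=rect(c,dark&reg(130,190,198,240),.008,"standfoot")
tilem=rect(c,(r>b+50)&reg(280,315,184,220),.123,"tile"); print(np.median(P[tilem],0))
bar=rect(c,(I.min(2)>190)&reg(265,285,175,212),.009,"bar")
grip=(r>b+30)&reg(130,160,200,225); print("grip",np.median(P[grip],0),grip.sum(), P[grip].max(0))
col=rect(c,(I.min(2)>130)&(P[...,2]>.12)&reg(130,172,195,235),.201,"collar");print(np.median(P[col],0))
top=(P[...,2]>.1)&(P[...,2]<.13)&reg(235,325,150,220); rect(c,top,.116,"alltop")
for rr in range(150,230,4): print(rr,[int(x) for x in I[rr,265:295].mean(1)])
m=(P[...,2]>.22)&reg(125,175,190,240); print("gripdepth",P[m].min(0),P[m].max(0),np.median(P[m],0))
c2=load("scene"); I2=c2["img"].astype(int); p2,u2,v2=pts(c2); P2=np.zeros(z.shape+(3,)); P2[v2,u2]=p2
m=(P2[...,2]>.215)&(P2[...,0]>.4)&(P2[...,0]<.56)&(P2[...,1]>.2)&(P2[...,1]<.35); q=P2[m]; print("scene grip",len(q),q.min(0),q.max(0),q.mean(0))
m=(np.abs(P2[...,2]-.2)<.02)&(P2[...,0]>.4)&(P2[...,0]<.56)&(P2[...,1]>.2)&(P2[...,1]<.35); q=P2[m]; print(len(q),q.min(0),q.max(0),q.mean(0))
E
```

```text
plate n 2474 c 437.4 -12.3 size 167.7 110.9 ang 89.15 mean [437.7 -12.3   3. ]
ledge n 1519 c 586.5 -26.4 size 168.7 54.5 ang 85.03 mean [586.8 -26.7 118. ]
ledge z [ 0.5868298  -0.02671594  0.11815026]
standfoot n 1251 c 481.4 294.4 size 134.5 95.8 ang 89.2 mean [476.9 281.7   8. ]
tile n 539 c 510.6 -67.2 size 45.3 67.6 ang 88.54 mean [509.8 -68.4 123. ]
[ 0.5100341  -0.06807917  0.12431649]Traceback (most recent call last):
  File "<stdin>", line 12, in <module>
  File "h.py", line 15, in rect
    n,l,st,_=cv2.connectedComponentsWithStats(m.astype(np.uint8)); k=1+np.argmax(st[1:,4])
                                                                       ~~~~~~~~~^^^^^^^^^^
    return _wrapfunc(a, 'argmax', axis=axis, out=out, **kwds)
    return bound(*args, **kwds)
ValueError: attempt to get argmax of an empty sequence
```

```bash
python3 - <<'E'
from h import *
c=load("top"); I=c["img"].astype(int); b,g,r=I[...,0],I[...,1],I[...,2]
z=c["range_z"]; P=np.zeros(z.shape+(3,)); p,u,v=pts(c); P[v,u]=p
V,U=np.mgrid[:384,:512]
reg=lambda x0,x1,y0,y1:(U>=x0)&(U<x1)&(V>=y0)&(V<y1)
dark=I.max(2)<105
def edge(m,axis,side,zz,name,s=None):
    # boundary pixel centre +-0.5 per row/col
    o=[]
    for k in range(m.shape[1-axis]):
        l=np.nonzero(m[:,k] if axis==0 else m[k])[0]
        if len(l)>8: e=(l.max()+.5 if side>0 else l.min()-.5); o.append((k,e) if axis==0 else (e,k))
    o=np.array(o,float)[4:-4]; Q=onplane(c,o[:,0],o[:,1],zz)[:,:2]*1000
    i,j=(1,0) if axis==0 else (0,1)
    k=np.polyfit(Q[:,i],Q[:,j],1); 
    rres=Q[:,j]-np.polyval(k,Q[:,i]); k=np.polyfit(Q[abs(rres)<2,i],Q[abs(rres)<2,j],1)
    print(name,"slope deg",np.degrees(np.arctan(k[0])).round(2),"val at mid",Q[:,i].mean().round(1),np.polyval(k,Q[:,i].mean()).round(1),"rms",rres.std().round(2))
pl=dark&reg(235,310,214,260)
edge(pl,0,1,.003,"plate front"); edge(pl,1,-1,.003,"plate left"); edge(pl,1,1,.003,"plate right")
le=(r>b+50)&reg(235,325,150,184)
edge(le,0,1,.118,"ledge front"); edge(le,0,-1,.118,"ledge rear");
edge(le,1,-1,.118,"ledge left"); edge(le,1,1,.118,"ledge right")
st=dark&reg(146,190,198,240); edge(st,0,1,.008,"foot front"); edge(st,0,-1,.008,"foot rear"); edge(st,1,1,.008,"foot right")
gp=(r>b+30)&reg(130,160,200,225); print("grip",np.median(P[gp],0),gp.sum(), P[gp].max(0))
t=gp&(P[...,2]>.262); print("griptop",t.sum(),P[t].mean(0),P[t].min(0),P[t].max(0))
col=(I.min(2)>130)&(np.abs(P[...,2]-.2)<.012)&reg(130,172,195,235); print("collar",col.sum(),P[col].mean(0),P[col].min(0),P[col].max(0))
br=(I.min(2)>150)&reg(268,284,180,206);print("bar",br.sum(),P[br].mean(0),P[br].min(0),P[br].max(0))
for rr in range(180,226,4): print(rr,[int(x) for x in I[rr,265:292].mean(1)])
c2=load("scene"); I2=c2["img"].astype(int); p2,u2,v2=pts(c2); P2=np.zeros(z.shape+(3,)); P2[v2,u2]=p2
for lo,hi in [(.215,.26),(.262,.28),(.19,.21)]:
    m=(P2[...,2]>lo)&(P2[...,2]<hi)&(P2[...,0]>.4)&(P2[...,0]<.56)&(P2[...,1]>.2)&(P2[...,1]<.35); q=P2[m]; print("scene",lo,len(q),np.percentile(q,[3,97],axis=0),q.mean(0))
c3=c["img"][195:245,125:195]; cv2.imwrite("pics/st.png",cv2.resize(c3,None,fx=8,fy=8,interpolation=cv2.INTER_CUBIC))
E
```

```text
plate front slope deg 5.23 val at mid -11.2 385.2 rms 0.75
plate left slope deg -5.44 val at mid 433.0 70.2 rms 0.94
plate right slope deg -5.06 val at mid 430.7 -95.1 rms 0.8
ledge front slope deg 5.1 val at mid -25.3 560.3 rms 0.87
ledge rear slope deg 5.12 val at mid -26.3 613.8 rms 0.74
ledge left slope deg -5.32 val at mid 588.2 58.2 rms 0.65
ledge right slope deg -4.05 val at mid 585.4 -110.9 rms 0.76
foot front slope deg 0.8 val at mid 275.7 431.9 rms 0.0
foot rear slope deg 0.88 val at mid 276.1 522.3 rms 3.19
foot right slope deg -0.57 val at mid 476.3 227.2 rms 1.17
grip [0.47664466 0.26316359 0.26944476] 125 [0.48708751 0.27666041 0.27453   ]
griptop 98 [0.477226   0.2662408  0.26983223] [0.46810339 0.25667326 0.26253408] [0.48708751 0.27666041 0.27453   ]
collar 121 [0.47659487 0.2608442  0.20036504] [0.45886164 0.24723548 0.19634828] [0.49486822 0.28621137 0.20450186]
bar 47 [ 0.5361516  -0.0185608   0.00998853] [ 0.51642291 -0.02350099  0.00579778] [ 0.55634552 -0.01473006  0.01411528]
180 [119, 120, 120, 125, 129, 130, 128, 116, 104, 93, 93, 92, 95, 93, 100, 101, 105, 
[... 1077 characters left out ...]
 87, 86, 87, 85, 92, 86, 89, 87, 86, 82, 85, 80, 80, 65, 57, 52, 59, 53, 59, 56, 53, 58, 57, 56, 52, 52]
220 [86, 90, 84, 84, 87, 88, 89, 88, 89, 86, 80, 81, 85, 85, 85, 87, 87, 86, 82, 88, 90, 88, 86, 89, 84, 89, 88]
224 [87, 89, 90, 86, 88, 84, 83, 86, 89, 90, 84, 86, 89, 88, 88, 86, 87, 88, 90, 88, 91, 88, 88, 89, 84, 87, 89]
scene 0.215 169 [[0.46883641 0.25870178 0.21604401]
 [0.48720929 0.27701958 0.25919796]] [0.47565716 0.27176159 0.23756019]
scene 0.262 84 [[0.46981623 0.25732749 0.26351581]
 [0.48830138 0.2764436  0.27203266]] [0.47801154 0.26805859 0.26866625]
scene 0.19 349 [[0.45980065 0.24666628 0.19149835]
 [0.4989209  0.30646084 0.20705123]] [0.47605484 0.28261997 0.19869084]
```

View pics/st.png

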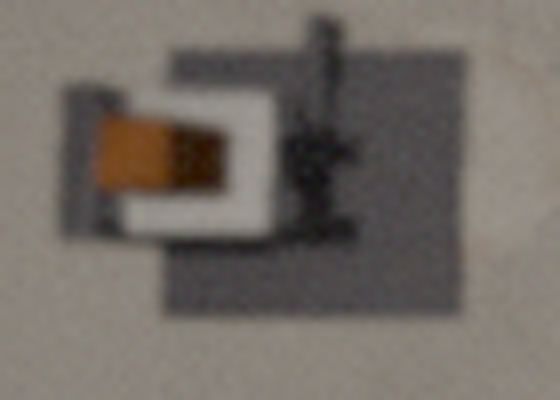

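>>> step_arm(moves=[[36,-27.5,-7.5,0,85],[36,-27.5,-7.5,0,85],[36,-27.5,-7.5,0,85],[36,-27.5,-7.5,0,85],[36,-27.5,-7.5,0,85],[36,-27.5,-7.5,0,85],[36,-27.5,-7.5,0,85],[36,-27.5,-7.5,0,85],[36,-27.5,-7.5,0,85],[36,-27.5,-7.5,0,85],[36,-27.5,-7.5,0,85],[36,-27.5,-7.5,0,85]])

```text
t: 2.3
tcp_pos: [0.5507, -0.1988, 0.3328]
tool_rot: [0.0, 0.981, 0.195, 0.0]
ft_force: [0.0, 0.4, -0.9]
grip_width: 0.0849
finger_force: 0.0
```

>>> step_arm(moves=[[0,0,0,-9.5,85],[0,0,0,-9.5,85],[0,0,0,-9.5,85],[0,0,0,-9.5,85],[0,0,0,-9.5,85],[0,0,0,-9.5,85],[0,0,0,-9.8,85],[0,0,0,0,85]])

```text
t: 3.3
tcp_pos: [0.55, -0.2003, 0.3323]
tool_rot: [-0.0, 0.712, 0.702, 0.0]
ft_force: [0.6, -0.2, -0.9]
grip_width: 0.0851
finger_force: 0.0
```

```bash
cat >> h.py <<'E'
from scipy.spatial.transform import Rotation as Ro
def go(target_mm,yaw=None):
    s=read_state(); q=s["tool_rot"]; M=Ro.from_quat([q[1],q[2],q[3],q[0]])
    d=M.inv().apply(np.array(target_mm)-np.array(s["tcp_pos"])*1000)
    y=np.degrees(np.arctan2(*M.as_matrix()[[1,0],0])); print("t",s["t"],"tcp",(np.array(s["tcp_pos"])*1000).round(1),"F",np.round(s["ft_force"],2),"w",s["grip_width"],"yaw",y.round(2),"tilt",np.degrees(np.arccos(-M.as_matrix()[2,2])).round(2),"delta",d.round(1),"turn",None if yaw is None else round(y-yaw,2))
E
python3 -c "
from h import *; go([478,266.7,315],89.3)"
```

```text
t 3.3 tcp [ 550.  -200.3  332.3] F [ 0.63 -0.25 -0.88] w 0.08506506116044683 yaw 89.16 tilt 0.01 delta [465.9 -78.8  17.4] turn -0.14
```

>>> step_arm(moves=[[42.4,-7.2,1.6,0,85],[42.4,-7.2,1.6,0,85],[42.4,-7.2,1.6,0,85],[42.4,-7.2,1.6,0,85],[42.4,-7.2,1.6,0,85],[42.4,-7.2,1.6,0,85],[42.4,-7.2,1.6,0,85],[42.4,-7.2,1.6,0,85],[42.4,-7.2,1.6,0,85],[42.4,-7.2,1.6,0,85],[42.4,-7.2,1.6,0,85],[0,0,0,0,85]])

```text
t: 4.8
tcp_pos: [0.4758, 0.2709, 0.3147]
tool_rot: [-0.001, 0.711, 0.703, 0.001]
ft_force: [-0.1, -0.2, 0.6]
grip_width: 0.0848
finger_force: 0.0
```

```bash
python3 -c "
from h import *; go([478,266.7,229],89.3)
c=read_camera('top'); cv2.imwrite('pics/ap.png',cv2.resize(c['img'][150:280,80:260],None,fx=4,fy=4))"
```

```text
t 4.8 tcp [475.8 270.9 314.7] F [-0.08 -0.23  0.63] w 0.08475814778109055 yaw 89.32 tilt 0.1 delta [-4.3  2.3 85.7] turn 0.02
```

View pics/ap.png

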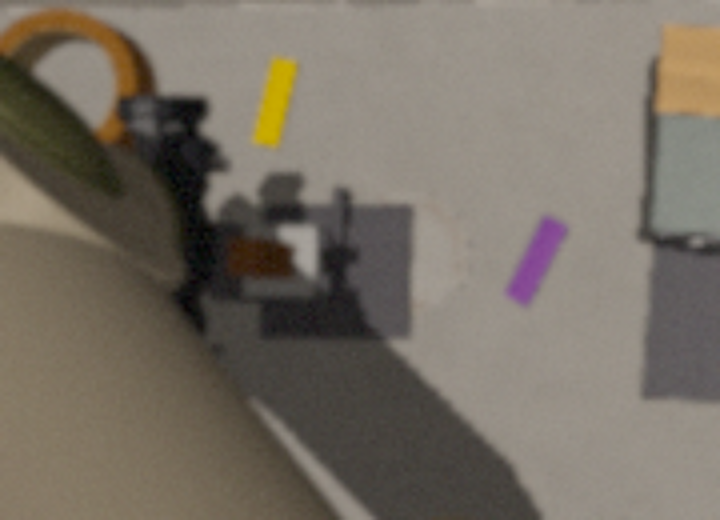

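>>> step_arm(moves=[[-4,2,0,0,85],[0,0,22,0,85],[0,0,22,0,85],[0,0,22,0,85],[0,0,20,0,85],[0,0,0,0,60],[0,0,0,0,40],[0,0,0,0,26]], squeeze=60)

```text
t: 5.85
tcp_pos: [0.4795, 0.2631, 0.2296]
tool_rot: [0.0, 0.712, 0.702, 0.001]
ft_force: [0.1, -0.7, -0.3]
grip_width: 0.0316
finger_force: 0.0
```

>>> step_arm(moves=[[0,0,0,0,15],[0,0,0,0,10],[0,0,0,0,10],[0,0,0,0,10]], squeeze=60)

```text
t: 6.35
tcp_pos: [0.4793, 0.2633, 0.2295]
tool_rot: [0.0, 0.712, 0.702, 0.0]
ft_force: [-0.1, -1.9, 6.3]
grip_width: 0.0193
finger_force: 59.0
```

>>> step_arm(moves=[[0,0,-3,0,10],[0,0,-6,0,10],[0,0,-6,0,10],[0,0,-5,0,10],[0,0,0,0,10]])

```text
t: 6.98
tcp_pos: [0.4791, 0.2634, 0.2491]
tool_rot: [0.0, 0.712, 0.702, 0.0]
ft_force: [1.1, 0.3, -0.3]
grip_width: 0.0197
finger_force: 58.6
```

>>> step_arm(moves=[[-8,0,0,0,10],[-14,0,0,0,10],[-14,0,0,0,10],[-14,0,0,0,10],[-14,0,0,0,10],[-14,0,0,0,10],[-14,0,0,0,10],[-5,0,0,0,10],[0,0,0,0,10],[0,0,0,0,10]])

```text
t: 8.22
tcp_pos: [0.4777, 0.1668, 0.2487]
tool_rot: [-0.0, 0.712, 0.703, 0.0]
ft_force: [-0.3, -0.3, -2.1]
grip_width: 0.0189
finger_force: 58.6
```

```bash
python3 - <<'E'
from h import *
go([479,167,229],89.3)
c=read_camera('scene'); np.savez("sceneL.npz",**c)
s=read_state(); g=np.array(s["tcp_pos"])+[0,3,8e-3]
for L in (.171,.195,.219):
    print(L,proj(c,g+[.05,0,-L]))
print(proj(c,g))
cv2.imwrite('pics/lift.png',cv2.resize(c['img'][200:340,160:340],None,fx=4,fy=4,interpolation=cv2.INTER_CUBIC))
E
```

```text
t 8.225 tcp [477.7 166.8 248.7] F [-0.33 -0.31 -2.11] w 0.01890078600390612 yaw 89.28 tilt 0.03 delta [ 0.2  1.3 19.7] turn -0.02
0.171 [1069.03955328 -843.15812419]
0.195 [1084.317624   -873.10017407]
0.219 [1100.18931308 -904.20560059]
[ 939.86729744 -648.9334843 ]
```

View pics/lift.png

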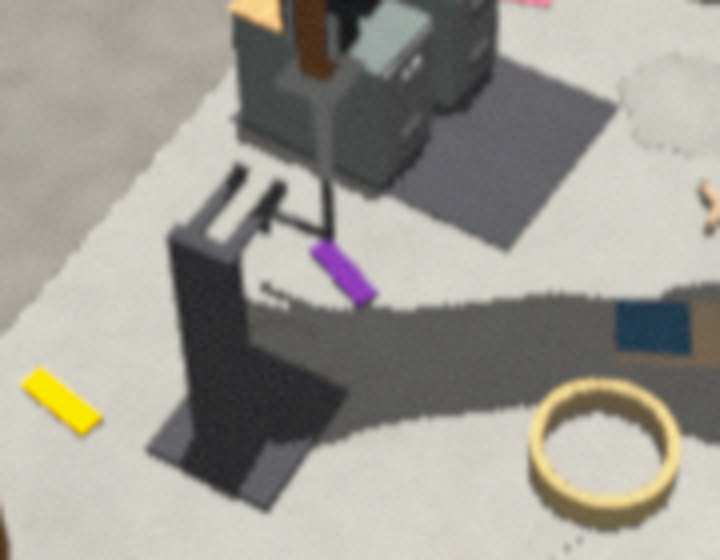

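```bash
python3 - <<'E'
from h import *
c=dict(np.load("sceneL.npz")); g=np.array([.4777,.1702,.2567])
for L in (.171,.18,.19,.195,.2,.21,.219): print(L,(proj(c,g+[.05,0,-L])-[160,200])*4,(proj(c,g+[0,0,-L+.02])-[160,200])*4)
E
```

```text
0.171 [260.33841363 193.66052202] [326.28400432 198.90081255]
0.18 [261.1637396  203.03007779] [326.80091518 208.49829905]
0.19 [262.07136456 213.33393711] [327.3692119  219.04986703]
0.195 [262.52151293 218.44426977] [327.6510043  224.28190785]
0.2 [262.96924479 223.52716885] [327.93124337 229.48510806]
0.21 [263.85753639 233.61154513] [328.48711263 239.80593526]
0.219 [264.64892688 242.59584667] [328.98220962 248.9984035 ]
```

>>> step_arm(moves=[[0,0,12,0,10],[0,0,12,0,10],[0,0,12,0,10],[0,0,4,0,10],[0,0,0,0,10],[0,0,0,0,10]])

```text
t: 9.02
tcp_pos: [0.4779, 0.1664, 0.2089]
tool_rot: [0.0, 0.712, 0.702, 0.0]
ft_force: [0.2, 1.4, -1.7]
grip_width: 0.0192
finger_force: 58.6
```

>>> step_arm(moves=[[0,0,2,0,10],[0,0,2,0,10],[0,0,0,0,10]])

```text
t: 9.4
tcp_pos: [0.4776, 0.1662, 0.2046]
tool_rot: [-0.0, 0.712, 0.702, -0.0]
ft_force: [-0.4, 0.2, -2.4]
grip_width: 0.0194
finger_force: 58.6
```

>>> step_arm(moves=[[0,0,1.5,0,10],[0,0,1.5,0,10],[0,0,0,0,10]])

```text
t: 9.78
tcp_pos: [0.4776, 0.1663, 0.2016]
tool_rot: [-0.0, 0.712, 0.702, -0.0]
ft_force: [-0.8, -0.4, -0.8]
grip_width: 0.0193
finger_force: 58.7
```

>>> step_arm(moves=[[0,0,1,0,10],[0,0,1,0,10],[0,0,0,0,10]])

```text
t: 10.15
tcp_pos: [0.4776, 0.1665, 0.2]
tool_rot: [0.0, 0.712, 0.702, 0.0]
ft_force: [-2.2, 0.2, 6.7]
grip_width: 0.0194
finger_force: 59.7
```

>>> step_arm(moves=[[0,0,1,0,10],[0,0,0,0,10]])

```text
t: 10.4
tcp_pos: [0.4775, 0.1666, 0.1992]
tool_rot: [0.0, 0.712, 0.703, 0.0]
ft_force: [-3.6, -0.5, 9.3]
grip_width: 0.0192
finger_force: 60.2
```

>>> step_arm(moves=[[0,0,1,0,10],[0,0,0,0,10]])

```text
t: 10.65
tcp_pos: [0.4774, 0.1666, 0.1984]
tool_rot: [0.0, 0.712, 0.703, 0.0]
ft_force: [-4.9, -0.2, 13.7]
grip_width: 0.0193
finger_force: 60.6
```

```bash
cat >> h.py <<'E'
psi=np.radians(-5.1); UX=np.array([np.cos(psi),np.sin(psi)]); UY=np.array([-UX[1],UX[0]]); MOUTH=np.array([489.3,-17.6])
OFF=3.4; Z0=201.5
def gap(tipx,tipy,tipz):  # tipz above floor
    p=MOUTH+(tipx-50)*UX+(tipy-OFF)*UY; return [*p,Z0+3+tipz]
E
python3 -c "
from h import *; go(gap(40,0,150),84.9)"
```

```text
t 10.65 tcp [477.4 166.6 198.4] F [-4.9  -0.19 13.74] w 0.019255063667304874 yaw 89.26 tilt 0.01 delta [-186.7    4.1 -156.1] turn 4.36
```

>>> step_arm(moves=[[0,0,-15,1.5,10],[0,0,-25,1.5,10],[0,0,-30,1.4,10],[0,0,-30,0,10],[0,0,-30,0,10],[0,0,-25,0,10],[0,0,0,0,10]])

```text
t: 11.52
tcp_pos: [0.4784, 0.1666, 0.3545]
tool_rot: [0.001, 0.738, 0.674, 0.002]
ft_force: [0.4, -0.2, -2.0]
grip_width: 0.0197
finger_force: 58.8
```

```bash
python3 -c "
from h import *; go(gap(40,0,150),84.9)"
```

```text
t 11.525 tcp [478.4 166.6 354.5] F [ 0.37 -0.2  -2.01] w 0.019724760381575866 yaw 84.8 tilt 0.22 delta [-185.9   17.6   -0.2] turn -0.1
```

>>> step_arm(moves=[[-12,1,0,0,10],[-24,2.3,0,0,10],[-30,2.8,0,0,10],[-30,2.8,0,0,10],[-30,2.8,0,0,10],[-30,2.8,0,0,10],[-20,2,0,0,10],[-10,1,0,0,10],[0,0,0,0,10],[0,0,0,0,10]])

```text
t: 12.78
tcp_pos: [0.4783, -0.0198, 0.3525]
tool_rot: [-0.0, 0.738, 0.675, 0.0]
ft_force: [-0.1, 0.4, -2.4]
grip_width: 0.0193
finger_force: 58.9
```

```bash
python3 - <<'E'
from h import *
go(gap(40,0,150),84.9)
c=read_camera('top'); a=c['img'][120:260,210:350]; np.savez("top1.npz",**c)
d=read_camera('scene'); b=d['img'][130:270,200:340]
cv2.imwrite('pics/over.png',np.hstack([cv2.resize(k,(400,400),interpolation=cv2.INTER_CUBIC) for k in (a,b)]))
E
```

```text
t 12.775 tcp [478.3 -19.8 352.5] F [-0.09  0.43 -2.45] w 0.01926645428450638 yaw 84.9 tilt 0.03 delta [-0.3  0.7 -2. ] turn 0.0
```

View pics/over.png

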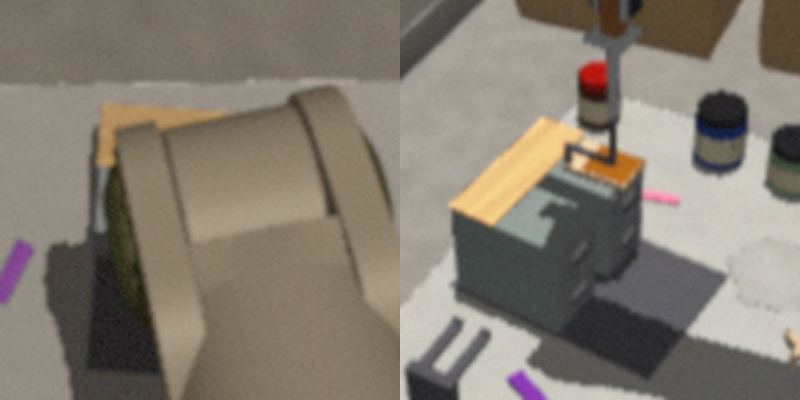

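```bash
python3 - <<'E'
from h import *
c=dict(np.load("sceneL.npz"))
t=np.array([478.3,-19.8]); 
for off in (0,3.4,7):
    g=t+off*UY; f=lambda x,z:(proj(c,np.array([*(g+x*UX),z])/1000)-[200,130])*400/140+[400,0]
    print(off,"tip end",f(50,151),"elbow bottom front",f(0,171),"collar",f(0,352.5+8-38))
E
```

```text
0 tip end [569.19630469 161.02071253] elbow bottom front [613.17424939 162.61254243] collar [614.95802541  30.00429669]
3.4 tip end [567.31920185 162.91303373] elbow bottom front [611.32193559 164.5602222 ] collar [612.94992169  31.8674141 ]
7 tip end [565.32470321 164.92370248] elbow bottom front [609.35358467 166.62991324] collar [610.8153608  33.8478584]
```

>>> step_arm(moves=[[0,1,10,0,10],[0,0,14,0,10],[0,0,10,0,10],[0,0,6,0,10],[0,0,6,0,10],[0,0,6,0,10],[0,0,0,0,10]])

```text
t: 13.75
tcp_pos: [0.4792, -0.0207, 0.3003]
tool_rot: [-0.0, 0.738, 0.675, -0.0]
ft_force: [0.1, -0.5, -2.2]
grip_width: 0.0192
finger_force: 58.8
```

>>> step_arm(moves=[[0,0,8,0,10],[0,0,8,0,10],[0,0,8,0,10],[0,0,8,0,10],[0,0,8,0,10],[0,0,8,0,10],[0,0,8,0,10],[0,0,6,0,10],[0,0,0,0,10]])

```text
t: 14.88
tcp_pos: [0.4792, -0.0206, 0.2382]
tool_rot: [-0.0, 0.738, 0.675, -0.0]
ft_force: [1.4, 0.3, -1.3]
grip_width: 0.0193
finger_force: 58.8
```

```bash
python3 -c "
from h import *; go(gap(105,0,28),84.9)"
```

```text
t 14.875 tcp [479.2 -20.6 238.2] F [ 1.4   0.25 -1.3 ] w 0.019328757625814905 yaw 84.86 tilt 0.05 delta [ 0.5 64.8  5.7] turn -0.04
```

>>> step_arm(moves=[[0,4,0,0,10],[0,8,0,0,10],[0,8,0,0,10],[0,8,0,0,10],[0,0,0,0,10]])

```text
t: 15.5
tcp_pos: [0.508, -0.0232, 0.2386]
tool_rot: [-0.0, 0.738, 0.675, 0.0]
ft_force: [-0.5, 0.0, -3.2]
grip_width: 0.0196
finger_force: 58.8
```

>>> step_arm(moves=[[0,6,0,0,10],[0,8,0,0,10],[0,8,0,0,10],[0,8,0,0,10],[0,5,0,0,10],[0,0,0,0,10]])

```text
t: 16.25
tcp_pos: [0.5424, -0.0263, 0.2385]
tool_rot: [-0.0, 0.738, 0.675, -0.0]
ft_force: [-0.6, 0.3, -1.7]
grip_width: 0.0193
finger_force: 58.8
```

```bash
python3 -c "
from h import *; go(gap(103,0,4),84.9)"
```

```text
t 16.25 tcp [542.4 -26.3 238.5] F [-0.59  0.29 -1.69] w 0.0193131306202406 yaw 84.85 tilt 0.01 delta [ 0.5 -0.7 30. ] turn -0.05
```

>>> step_arm(moves=[[0,0,6,0,10],[0,0,8,0,10],[0,0,8,0,10],[0,0,3,0,10],[0,0,0,0,10]])

```text
t: 16.88
tcp_pos: [0.542, -0.0263, 0.2133]
tool_rot: [-0.0, 0.738, 0.675, -0.0]
ft_force: [0.2, -0.2, -2.1]
grip_width: 0.0192
finger_force: 58.8
```

>>> step_arm(moves=[[0,0,1.5,0,10],[0,0,1.5,0,10],[0,0,0,0,10]])

```text
t: 17.25
tcp_pos: [0.5421, -0.0263, 0.2106]
tool_rot: [-0.0, 0.738, 0.675, -0.0]
ft_force: [-0.1, 0.3, -2.4]
grip_width: 0.0193
finger_force: 58.8
```

>>> step_arm(moves=[[0,0,1,0,10],[0,0,1,0,10],[0,0,0,0,10]])

```text
t: 17.62
tcp_pos: [0.5421, -0.0263, 0.2086]
tool_rot: [-0.0, 0.738, 0.675, -0.0]
ft_force: [0.3, 0.0, -1.5]
grip_width: 0.0193
finger_force: 58.8
```

>>> step_arm(moves=[[0,0,1,0,10],[0,0,1,0,10],[0,0,0,0,10]])

```text
t: 18.0
tcp_pos: [0.5421, -0.0263, 0.2066]
tool_rot: [-0.0, 0.738, 0.675, -0.0]
ft_force: [0.6, -0.0, -2.2]
grip_width: 0.0194
finger_force: 58.8
```

>>> step_arm(moves=[[0,0,1,0,10],[0,0,0,0,10],[0,0,0,0,10]])

```text
t: 18.38
tcp_pos: [0.5422, -0.0263, 0.2057]
tool_rot: [0.0, 0.738, 0.675, -0.0]
ft_force: [0.1, -0.1, -2.8]
grip_width: 0.0193
finger_force: 58.8
```

>>> step_arm(moves=[[0,0,0.8,0,10],[0,0,0,0,10],[0,0,0,0,10]])

```text
t: 18.75
tcp_pos: [0.5422, -0.0263, 0.2049]
tool_rot: [0.0, 0.738, 0.675, 0.0]
ft_force: [0.2, 0.5, -1.5]
grip_width: 0.0198
finger_force: 58.8
```

>>> step_arm(moves=[[0,-2,-0.3,0,10],[0,-3,0,0,10],[0,-4,0,0,10],[0,-4,0,0,10],[0,-4,0,0,10],[0,-4,0,0,10],[0,-4,0,0,10],[0,-4,0,0,10]])

```text
t: 19.75
tcp_pos: [0.513, -0.0236, 0.2052]
tool_rot: [0.0, 0.738, 0.675, 0.0]
ft_force: [0.1, -0.1, -1.5]
grip_width: 0.0191
finger_force: 58.8
```

```bash
python3 -c "
from h import *; go(gap(-6,0,0.8),84.9)"
```

```text
t 19.75 tcp [513.  -23.6 205.2] F [ 0.11 -0.11 -1.48] w 0.019112899836938115 yaw 84.85 tilt 0.0 delta [  0.4 -80.2  -0.1] turn -0.05
```

>>> step_arm(moves=[[0,-4,0,0,10],[0,-5,0,0,10],[0,-5,0,0,10],[0,-5,0,0,10],[0,-5,0,0,10],[0,-5,0,0,10],[0,-5,0,0,10],[0,-5,0,0,10],[0,-4,0,0,10]])

```text
t: 20.88
tcp_pos: [0.4701, -0.0198, 0.2052]
tool_rot: [0.0, 0.738, 0.675, -0.0]
ft_force: [0.3, -0.8, -2.1]
grip_width: 0.0196
finger_force: 58.8
```

>>> step_arm(moves=[[0,-4,0,0,10],[0,-5,0,0,10],[0,-5,0,0,10],[0,-5,0,0,10],[0,-5,0,0,10],[0,-5,0,0,10],[0,-5,0,0,10],[0,-3,0,0,10],[0,0,0,0,10]])

```text
t: 22.0
tcp_pos: [0.4334, -0.0165, 0.2052]
tool_rot: [-0.0, 0.738, 0.675, -0.0]
ft_force: [0.2, -0.4, -2.6]
grip_width: 0.0194
finger_force: 58.8
```

```bash
python3 - <<'E'
from h import *
go(gap(-6,0,0.8),84.9)
d=read_camera('scene'); b=d['img'][150:290,200:340]
cv2.imwrite('pics/out.png',cv2.resize(b,(560,560),interpolation=cv2.INTER_CUBIC))
for m in masks_of('test_bar','scene'):
    v,u=np.nonzero(m['mask']); P=onplane(d,u*1.,v*1.,.009); p=P.mean(0)[:2]*1000-MOUTH; print(m['confidence'],m['pixel'],p@UX,p@UY,d['img'][m['mask']].mean(0))
E
```

```text
t 22.0 tcp [433.4 -16.5 205.2] F [ 0.23 -0.39 -2.64] w 0.019448292619935508 yaw 84.85 tilt 0.01 delta [ 0.5 -0.2 -0.1] turn -0.05
0.71 [244.3, 268.3] -19.877371113698494 162.7233017528208 [176.51818182  74.36363636 142.31818182]
0.63 [281.4, 232.0] -39.04805755774316 -5.403998274447314 [150.81756757 162.72297297 164.77027027]
0.48 [177.2, 299.9] 71.88087308009636 346.64481901856993 [  7.22764228 222.51219512 245.58536585]
```

View pics/out.png

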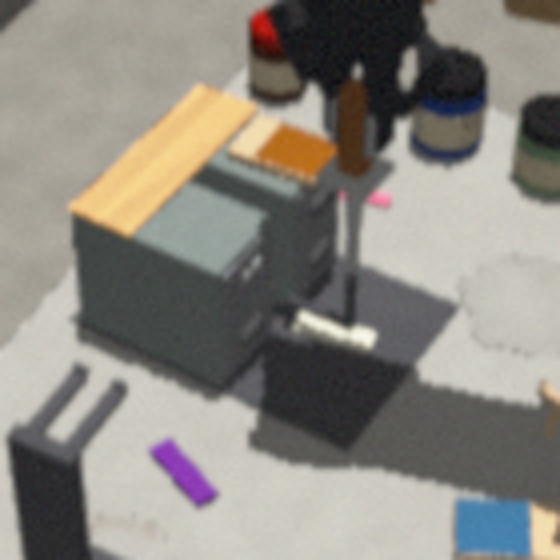

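>>> step_arm(moves=[[0,-2,0,0,10],[0,-2,0,0,10],[0,0,0,0,10],[0,2,0,0,10],[0,0,-6,0,10],[0,0,-15,0,10],[0,0,-25,0,10],[0,0,-35,0,10],[0,0,-35,0,10],[0,0,-25,0,10],[0,0,-10,0,10],[0,0,0,0,10]])

```text
t: 23.6
tcp_pos: [0.4315, -0.0163, 0.3563]
tool_rot: [0.0, 0.738, 0.675, 0.0]
ft_force: [-1.0, -0.0, -1.6]
grip_width: 0.0193
finger_force: 58.8
```

```bash
python3 - <<'E'
from h import *
go([479.3,150,355],89.3)
d=read_camera('scene')
for m in masks_of('test_bar','scene'):
    v,u=np.nonzero(m['mask']); P=onplane(d,u*1.,v*1.,.009); p=P.mean(0)[:2]*1000-MOUTH; print(m['confidence'],m['pixel'],p@UX,p@UY,d['img'][m['mask']].mean(0))
E
```

```text
t 23.6 tcp [431.5 -16.3 356.3] F [-0.96 -0.02 -1.57] w 0.01933876178900492 yaw 84.84 tilt 0.04 delta [170.   32.6   1.3] turn -4.46
0.74 [270.5, 187.6] 104.44193537737844 -159.8296176368628 [ 98.4741784  147.94835681 190.94835681]
0.68 [176.5, 298.8] 71.27375859512499 345.7431836695695 [ 22.53020134 218.14765101 241.37583893]
0.62 [284.3, 229.1] -39.90574969584942 -7.0372157291098 [216.65060241 230.69879518 232.77108434]
```

>>> step_arm(moves=[[10,2,0,0,10],[22,4,0,0,10],[30,6,0,0,10],[30,6,0,0,10],[30,6,0,0,10],[28,5,0,0,10],[15,3,0,0,10],[5,1,0,0,10],[0,0,0,-1.5,10],[0,0,0,-1.5,10],[0,0,0,-1.5,10],[0,0,0,0,10]])

```text
t: 25.2
tcp_pos: [0.4797, 0.1495, 0.3562]
tool_rot: [0.0, 0.711, 0.703, 0.0]
ft_force: [0.3, -0.1, -1.9]
grip_width: 0.0195
finger_force: 58.8
```

>>> step_arm(moves=[[0,0,10,0,10],[0,0,20,0,10],[0,0,25,0,10],[0,0,25,0,10],[0,0,17,0,10],[0,0,8,0,10],[0,0,0,0,10],[0,0,0,0,10]])

```text
t: 26.2
tcp_pos: [0.4801, 0.1502, 0.2517]
tool_rot: [0.0, 0.711, 0.703, 0.0]
ft_force: [1.3, 0.3, -2.1]
grip_width: 0.0192
finger_force: 58.8
```

```bash
python3 -c "
from h import *; go([479.1,263.4,249],89.3)"
```

```text
t 26.2 tcp [480.1 150.2 251.7] F [ 1.33  0.25 -2.06] w 0.019237359974044053 yaw 89.35 tilt 0.05 delta [113.2  -2.2   2.7] turn 0.05
```

>>> step_arm(moves=[[10,-1,0,0,10],[16,-1,0,0,10],[18,0,0,0,10],[16,0,0,0,10],[8,0,0,0,10],[0,0,0,0,10],[0,0,0,0,10]])

```text
t: 27.08
tcp_pos: [0.4784, 0.2175, 0.251]
tool_rot: [0.0, 0.711, 0.703, -0.0]
ft_force: [0.3, 0.1, -2.0]
grip_width: 0.0194
finger_force: 58.8
```

```bash
python3 -c "
from h import *; go([479.1,263.4,249],89.3)"
```

```text
t 27.075 tcp [478.4 217.5 251. ] F [ 0.27  0.08 -2.03] w 0.019437921265150853 yaw 89.32 tilt 0.04 delta [45.9  0.1  2. ] turn 0.02
```

>>> step_arm(moves=[[5,0,0,0,10],[8,0,0,0,10],[8,0,0,0,10],[8,0,0,0,10],[8,0,0,0,10],[6,0,0,0,10],[3,0,0,0,10],[0,0,0,0,10],[0,0,0,0,10]])

```text
t: 28.2
tcp_pos: [0.479, 0.2637, 0.2511]
tool_rot: [0.0, 0.711, 0.703, -0.0]
ft_force: [-0.6, 0.4, -1.9]
grip_width: 0.0193
finger_force: 58.8
```

```bash
python3 -c "
from h import *; go([479.3,263.4,229.5],89.3)"
```

```text
t 28.2 tcp [479.  263.7 251.1] F [-0.63  0.38 -1.87] w 0.01933719970211588 yaw 89.33 tilt 0.02 delta [-0.3  0.3 21.6] turn 0.03
```

>>> step_arm(moves=[[0,0,5,0,10],[0,0,6,0,10],[0,0,5,0,10],[0,0,3,0,10],[0,0,0,0,10],[0,0,0,0,10]])

```text
t: 28.95
tcp_pos: [0.4791, 0.2641, 0.2323]
tool_rot: [-0.0, 0.711, 0.703, 0.0]
ft_force: [0.4, 0.3, -1.9]
grip_width: 0.0196
finger_force: 58.8
```

>>> step_arm(moves=[[0,0,1,0,10],[0,0,0.7,0,10],[0,0,0,0,10],[0,0,0,0,10]])

```text
t: 29.45
tcp_pos: [0.479, 0.264, 0.2305]
tool_rot: [-0.0, 0.711, 0.703, -0.0]
ft_force: [0.2, 0.6, -1.8]
grip_width: 0.0193
finger_force: 58.8
```

>>> step_arm(moves=[[0,0,0.5,0,10],[0,0,0.5,0,10],[0,0,0,0,10]])

```text
t: 29.82
tcp_pos: [0.479, 0.264, 0.2296]
tool_rot: [0.0, 0.711, 0.703, 0.0]
ft_force: [-0.7, -0.7, 0.2]
grip_width: 0.0195
finger_force: 59.2
```

>>> step_arm(moves=[[0,0,0.3,0,10],[0,0,0,0,22],[0,0,0,0,26],[0,0,0,0,35],[0,0,0,0,60],[0,0,0,0,80],[0,0,0,0,80],[0,0,0,0,80],[0,0,-8,0,80],[0,0,-20,0,80],[0,0,-30,0,80],[0,0,-30,0,80]])

```text
t: 31.32
tcp_pos: [0.4789, 0.2641, 0.3185]
tool_rot: [-0.0, 0.711, 0.703, 0.0]
ft_force: [-0.6, 1.0, 0.9]
grip_width: 0.0805
finger_force: 0.0
```

>>> step_arm(moves=[[0,0,-20,0,80],[10,-15,-15,0,80],[20,-30,-10,0,80],[20,-30,-10,0,80],[10,-15,0,0,80],[0,0,0,0,80],[0,0,0,0,80]])

```text
t: 32.2
tcp_pos: [0.3905, 0.3242, 0.3716]
tool_rot: [0.0, 0.712, 0.703, -0.0]
ft_force: [0.4, -0.3, 0.5]
grip_width: 0.08
finger_force: 0.0
```

```bash
python3 - <<'E'
from h import *
go([479,264,230],89)
d=read_camera('scene'); e=read_camera('top')
cv2.imwrite('pics/fin.png',np.hstack([cv2.resize(d['img'][150:340,150:340],(400,400)),cv2.resize(e['img'][110:300,130:320],(400,400))]))
for n,c in(('scene',d),('top',e)):
  for m in masks_of('test_bar',n):
    v,u=np.nonzero(m['mask']); P=onplane(c,u*1.,v*1.,.009); p=P.mean(0)[:2]*1000-MOUTH; print(n,m['confidence'],m['pixel'],p@UX,p@UY)
P2,_,_=pts(d); q=P2[(P2[:,2]>.25)&(P2[:,2]<.28)&(abs(P2[:,0]-.478)<.03)&(abs(P2[:,1]-.267)<.03)]; print(len(q),q.mean(0),np.percentile(q[:,2],97))
E
```

```text
t 32.2 tcp [390.5 324.2 371.6] F [ 0.39 -0.27  0.48] w 0.08001007744993789 yaw 89.28 tilt 0.06 delta [-59.   89.3 141.6] turn 0.28
scene 0.73 [177.5, 300.4] 71.97349519210178 346.25058202414704
scene 0.52 [287.0, 228.9] -44.3446195282426 -6.8870524886166296
scene 0.51 [290.9, 198.1] 14.040537679719725 -148.91604853822693
top 0.66 [213.2, 211.9] -20.94670270277866 159.43205110216886
top 0.65 [330.8, 206.2] 13.96528841292438 -153.0897883042677
top 0.56 [147.8, 175.8] 71.41772658067958 343.30938987876436
132 [0.47717535 0.27034255 0.26419647] 0.2720138286051837
```

View pics/fin.png

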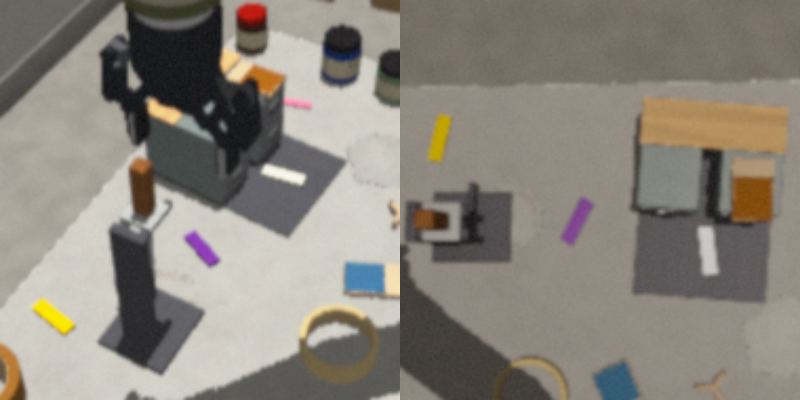

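The left half shows the rod upright in its stand at about (142,190). The right half shows the bar lying clear on the front plate at about (708,250), its centre roughly 44 mm ahead of the mouth. The tile has not moved and the gripper is clear of everything.

```bash
python3 -c "
from bench import *; print(close_job())"
```

```text
the job is handed in; nothing more can be done
None
```

The job is handed in: the bar lies clear of the gap on the front plate, its centre about 44 mm ahead of the mouth, the rod hangs back in its stand and the gripper is clear; the judge returned no verdict.

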